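# Clamp the blue-capped oil cell to the set force

### The job

Take the blue-capped sample cell from the white tray, stand it upright in the ringed place between the jaws of the bench clamp and let go of it. Then tighten the clamp with its black knob, clockwise seen from above, just until the orange force tab pops up; stop there without overtightening, and take the hand away. Leave the other cells and the bottle alone.

Things in the scene. Friction and masses are not known exactly. Their poses are not given: they have to be found in the camera images.
- cell_blue_mid (a point): centre (half-way up) of the blue-capped sample cell: an upright aluminium cylinder 44 mm in diameter and 60 mm high with a blue cap, 130 g (may vary by a third), loose on the 6 mm thick white tray; this is the one to clamp. z is its own axis, up
- cell_white_mid (a point): centre of the white-capped cell, same size, on the same tray, about 90 mm from its neighbour; not to be disturbed
- cell_red_mid (a point): centre of the red-capped cell, same size, on the same tray; not to be disturbed
- bottle_mid (a point): centre of an amber bottle 56 mm in diameter and 110 mm high, standing near the clamp; not to be disturbed
- cell_blue: the same blue-capped cell: origin at the centre of its underside, 30 mm below its centre
- nest (a point): centre of the ring on the clamp's bed, where the cell is to be set down, on the bed's surface 20 mm above the table. Axes fixed to the clamp: z up, y along the clamping line to the screw drive and knob (-y: to the sprung V block), x across. Along y there is room for the cell plus 3 to 5 mm on the jaw's side of the ring and 2.5 to 8.5 mm on the V block's side; the x sides are open for the fingers. Jaw and V block rise 36 mm above the bed
- jaw: the flat steel jaw, 40 mm wide, driven 4.5 mm towards the V block (-y of the clamp) per radian of the knob. Its origin lies below the ring's centre, on the table, when the jaw is fully back; its face then stands 27 mm to +y of the ring's centre
- knob_grip (a point): point on the knob's vertical axis at the height to grip, 87 mm above the table, 120 mm from the ring's centre along the clamp's +y. The grip is an upright black bar 52 mm long along this point's x, 14 mm thick along its y, 64 to 100 mm above the table, over a disc 44 mm across on a 52 mm high grey housing. The axes turn with the knob
- knob (a joint): knob angle in rad, 0 with the jaw fully back, growing clockwise from above; starts at 0 to 0.45, end stop at 6. Friction 0.15 N m: it stays where left; loaded it needs about 0.25 N m. The tab trips somewhere between knob angles 2.1 and 3.7, some 0.55 rad after the cell is first squeezed; about 0.7 rad beyond the trip the clamp is overtightened (19 N)
- tab (a joint): height in m by which the orange force tab (28 x 12 mm, on the grey housing behind the V block) has popped up: 0 flush (unclamped), about 0.016 once the set force is reached; it snaps up all at once and stays up
- tab_top (a point): top centre of the orange tab, 61 mm above the table when down, about 77 mm when up, 83 mm from the ring's centre along the clamp's -y
- clamp: the whole bench clamp: blue bed 80 x 300 mm, 20 mm high, fixed to the bench; origin on the table below the ring, axes as for the nest. The cell is pressed against a steel V block at -y, which is sprung: it yields above 6 N, then 2 N per mm, and trips the tab at 2.5 mm (11 N). It is set by hand anywhere within 6 mm along y, which is not told, so the tripping knob angle is not known beforehand
Things that resemble listed ones, but are neither listed nor needed, are in the scene too. Leave any green look-alike of the cell_blue alone.

How it is judged (in metres and radians):
On the way, in this order (a step that is already met when the one before it is completed fails the run):
1. the blue-capped cell stands upright on the clamp's bed between the jaws, let go, with the tab still down (horizontal distance between cell_blue_mid and nest below 0.012 m and z of cell_blue_mid in the frame of nest between 0.026 and 0.033 m and angle between cell_blue_mid's own z axis and vertical below 0.1 rad and contact force between the fingers and cell_blue below 0.1 N and value of joint tab below 0.004 m), for 0.2 s.
2. the clamp is tightened on the cell by the jaw until the tab has popped up (value of joint tab above 0.008 m and contact force between jaw and cell_blue above 8 N), for 0.2 s.
At the end, for the whole second after the job is handed in: The tab is up (more than 8 mm); the blue-capped cell stands upright (within 0.1 rad) on the bed, within 6 mm of the clamping line, at rest, held between jaw and V block with 8 to 19 N (all of step 2 and contact force between jaw and cell_blue below 19 N and x of cell_blue_mid in the frame of nest between -0.006 and 0.006 m and z of cell_blue_mid in the frame of nest between 0.026 and 0.034 m and angle between cell_blue_mid's own z axis and vertical below 0.1 rad and linear speed of cell_blue below 0.02 m/s); the robot touches nothing.
It fails at once if the clamp is overtightened: more than 19 N between jaw and cell (contact force between jaw and cell_blue above 19 N).
It fails at once if another cell or the bottle is moved by more than 15 mm (distance of any of cell_white_mid, cell_red_mid, bottle_mid from where it was at the start of the episode above 0.015 m).
It also fails if it takes over 72 s, if anything falls off the work surface, if the arm or the gripper's body presses on something with over 40 N, if the wrist force passes 120 N, or if a joint passes its speed limit or range.

### The arm

A 6-joint arm with a two-finger parallel gripper is mounted at the origin on the work surface. World frame = base frame: x ahead of the robot, y to its left, z up, the work surface at z = 0. Lengths are in mm, angles in rad, forces in N, time in s.
With the tool pointing down it reaches from about 275 to 750 mm from the base axis. Payload 10.2 kg.
Tool frame: the origin (TCP) lies at the very end of the fingers, on their centre line; the grasp point (between the pads) lies 19 mm behind it (ctrl.hold_point_z is the distance from the TCP to the grasp point, in mm); z points along the fingers, y is the direction in which the jaws open and shut (so a half turn about z gives the same grasp; the last joint's range is limited). The gripper opens to 85 mm and grips with 20 to 120 N. Pads are 22 mm wide; open, the fingers measure 114 mm over their backs; the gripper's body (76 mm by 85 mm) begins 54 mm behind the grasp point. The pads swing forward as they close: fully open they stand 13 mm farther back than shut.
Start: joints at [1.119, 0.313, 1.498, -0, 1.331, -0.223], TCP at [119.087, 511.321, 231.294] pointing down, gripper open.
Joint ranges: [-2.94, 2.94], [-0.97, 2.17], [0.19, 2.56], [-1.23, 4.37], [0.02, 3.11], [-2.88, 2.88]. Speed limits (rad/s): [2.39, 2.39, 3.01, 3.14, 3.14, 3.14].

### API

Orientations are given as a unit quaternion [w, x, y, z].
In Python, from rig import readout, cams, workorder, spotter, ctrl gives the robot as it stands.
- The arm moves only by the tool step_arm, never from a script. Its argument "plan" is text: rows parted by semicolons, each of 5 numbers parted by spaces: the shift along the tool's x, y, z in cm, then the turn about the tool's z in degrees, then the opening in per cent of the stroke, from 0 (shut) to 100 (fully open). In form: x y z twist gripper; .... A call has 1 to 10 rows; each row is the pose to reach, as a shift and turn from the pose commanded when the call began, along the tool's axes at that moment; what a row does not reach only later rows make up. A row lasts 1/10 s, in which the tool goes at most 50 mm and 8.59 degrees, less where a joint would pass 70% of its speed; a pose out of reach is approached as far as the arm can. A call with a gripper value outside its range is refused whole. The fingers move at their own pace and stop on an object; "grip_force" is the grip in N (left out, the last holds). Time passes only in rows, so rows that repeat a pose let the fingers close. It gives the time, the measured TCP pose, the force and the opening at its end, in the units of the state.
- readout.sense(): the state, without advancing time (a new reading comes with each control period).
- cams.capture(name): name is "side" or "top" or "wrist"; returns (picture, depth): 480x640x3 uint8, red, green, blue; 480x640 float32, mm along the optical axis (not along the pixel's ray), 0 where there is no reading.
- cams.camera_info(name): a dict with "vfov" (degrees; the focal length in pixels is half the picture's height over the tangent of half this angle, whatever the lens; pixels are square), "cx", "cy" (the principal point, pixels), "rvec" (rotation vector, rad) and "tvec" (3), from world to camera coordinates, as OpenCV has them. Camera axes: x right, y down, z forward; pixel columns grow to the right and rows downward; lengths in mm; the calibration is good to about 2 mm. The wrist camera is an equidistant fisheye: a pixel r from the principal point sees the ray r / f radians off the axis. A picture is of the moment at which its call begins: read the wrist's pose just before it. camera_info takes no time and is no camera call; for the wrist camera it gives the pose at the moment of the call.
- workorder.finish_job(): hands the job in, once; it reports no verdict.
Trained networks look in the newest picture that a camera, given by its name, has taken for a name from the list of things; names that differ only in an ending like _2 or _b are one class to them, and where a whole thing is asked for, a point or a joint stands for the part that bears it (a point fixed in the world has none). Each returns a list of dicts, best first, with "conf" (0 to 1); they miss things now and then, are a little off and sometimes report something else, mostly with a low value. They report only what shows in the picture. A call takes as long as a camera call. They do not tell look-alikes from the thing itself.
- spotter.regions_of(camera, target): "pixels" (480x640 bool, what is visible of it) and "extent" ([centre column, centre row, width, height] in pixels, round what is visible of it).
The state is a dict: "time_s": time; "joints": joint angles; "dq": joint speeds; "tau": joint torques, N m; "eef_pos": TCP position; "ee_rot": TCP orientation; "force": force on the tool from outside, world axes, zero at the start; "wrist_torque": the same for the moment, N m; "grip_width": opening from 0.0 (shut) to 1.0 (fully open).
Only numpy, scipy, OpenCV 4.12 (cv2) and the standard library are available. Lean on these libraries where they do the work, as an engineer would, in place of code of your own. Each camera call takes 0.05 s, during which the arm holds its last target. There are 200 camera calls.

## Working session

There is one attempt and no reset: what is moved stays moved. The work goes in short steps, Python scripts to look and compute and a tool call to move; the robot and the scene stay as the last step left them, time stands still between calls to the robot, and variables do not carry over. Pictures are saved under pics/ and viewed, about 8 in all and at most 12, crops included, and the job is handed in when it is done.

Besides the shell and the picture viewer there is one more tool, called as name(argument=value, ...) on one line, values as JSON. step_arm: Moves the arm, as the interface text tells. Its arguments: {"type":"object","properties":{"plan":{"type":"string"},"grip_force":{"type":"number"}},"required":["plan"]}

```bash
mkdir -p pics; cat > h.py <<'E'
import numpy as np, cv2
from rig import readout, cams, workorder, spotter, ctrl
def cam(n):
    i=cams.camera_info(n); f=240/np.tan(np.radians(i["vfov"])/2)
    R=cv2.Rodrigues(np.array(i["rvec"],float))[0]; return f,i["cx"],i["cy"],R,np.array(i["tvec"],float).ravel()
def world(n,u,v,d,c=None):
    f,cx,cy,R,t=c or cam(n); x=(np.asarray(u)-cx)/f; y=(np.asarray(v)-cy)/f
    if n=="wrist":
        r=np.hypot(x,y)+1e-9; s=np.tan(r)/r; x=x*s; y=y*s
    P=np.stack([x*d,y*d,np.asarray(d)+0*x],-1); return (P-t)@R
def ray_at_z(n,u,v,z,c=None):
    c=c or cam(n); C=-c[3].T@c[4]; p=world(n,u,v,100.,c); w=p-C
    return C+w*((z-C[2])/w[...,2])[...,None]
def save(name,img): cv2.imwrite("pics/"+name,img[...,::-1])
E
python3 - <<'E'
from h import *
for n in("top","side"):
    im,d=cams.capture(n); save(n+"0.png",im); np.save(n+"_d.npy",d); np.save(n+"_i.npy",im)
    c=cam(n); print(n,c[0],-c[3].T@c[4])
    for t in("cell_blue","cell_white_mid","cell_red_mid","bottle_mid","nest","jaw","knob_grip","tab","clamp"):
        for r in spotter.regions_of(n,t)[:3]:
            vv,uu=np.nonzero(r["pixels"]&(d>0))
            if not len(uu): continue
            P=world(n,uu,vv,d[vv,uu],c)
            print(t,round(r["conf"],2),np.round(r["extent"]),"med",np.median(P,0).round(),"zmax",np.percentile(P[:,2],97).round(),"top",P[P[:,2]>np.percentile(P[:,2],95)-4].mean(0).round())
s=readout.sense();print(s["time_s"],s["eef_pos"],s["ee_rot"],s["force"],s["grip_width"])
E
```

```text
top 447.88323733695927 [ 510.82501242  -38.97569546 1021.80010025]
cell_blue 0.92 [369. 243.  18.  22.] med [ 623. -120.   60.] zmax 63.0 top [ 626. -122.   61.]
cell_blue 0.82 [471. 239.  25.  23.] med [ 633. -347.   59.] zmax 64.0 top [ 634. -353.   61.]
cell_blue 0.59 [419. 234.  24.  24.] med [ 639. -233.   65.] zmax 70.0 top [ 642. -237.   67.]
cell_white_mid 0.83 [426. 318.  22.  25.] med [ 468. -238.   66.] zmax 69.0 top [ 467. -243.   67.]
cell_white_mid 0.29 [222. 267. 136.  51.] med [573. 202.  25.] zmax 98.0 top [585. 294.  94.]
cell_red_mid 0.72 [420. 274.  27.  22.] med [ 556. -235.   66.] zmax 69.0 top [ 557. -239.   67.]
cell_red_mid 0.63 [265. 270.   6.  14.] med [563.  99.  61.] zmax 64.0 top [563.  98.  61.]
bottle_mid 0.59 [339. 168.  26.  28.] med [786. -58.  77.] zmax 112.0 top [797. -59. 110.]
nest 0.65 [221. 267. 136.  49.] med [572. 200.  29.] zmax 98.0 top [585. 294.  95.]
nest 0.51 [174. 263.  21.  28.] med [583. 291.  83.] zmax 102.0 top [585. 296. 100.]
jaw 0.65 [212. 266.  25.  18.] med [575. 220.  44.] zmax 59.0 top [576. 210.  56.]
knob_grip 0.81 [175. 
[... 1299 characters left out ...]
[584. 291.  91.]
jaw 0.86 [265. 192.  20.  18.] med [574. 205.  41.] zmax 55.0 top [575. 207.  54.]
jaw 0.62 [405. 245.  32.  50.] med [788. -76.  62.] zmax 109.0 top [796. -63. 108.]
jaw 0.19 [372. 337.  27.  34.] med [ 637. -250.   61.] zmax 67.0 top [ 642. -240.   65.]
knob_grip 0.79 [258. 158.  22.  22.] med [583. 289.  79.] zmax 99.0 top [584. 293.  98.]
clamp 0.88 [269. 202.  54. 110.] med [567. 189.  37.] zmax 93.0 top [584. 291.  91.]
clamp 0.32 [406. 245.  27.  53.] med [789. -76.  61.] zmax 109.0 top [797. -63. 108.]
1.0 [119.08122363 511.31240726 231.28838908] [-9.91972929e-06  1.14157107e-01  9.93462709e-01 -1.53761174e-05] [-0.24729492  0.14377182 -0.52563334] 1.0017463047101227
```

```bash
python3 - <<'E'
from h import *
i=np.load("top_i.npy")
a=i[120:340,130:510]
save("a.png",cv2.resize(a,(760,440),interpolation=cv2.INTER_CUBIC))
save("b.png",cv2.resize(i[220:330,340:490],(780,572),interpolation=cv2.INTER_CUBIC))
E
```

```text
(no output)
```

View pics/a.png

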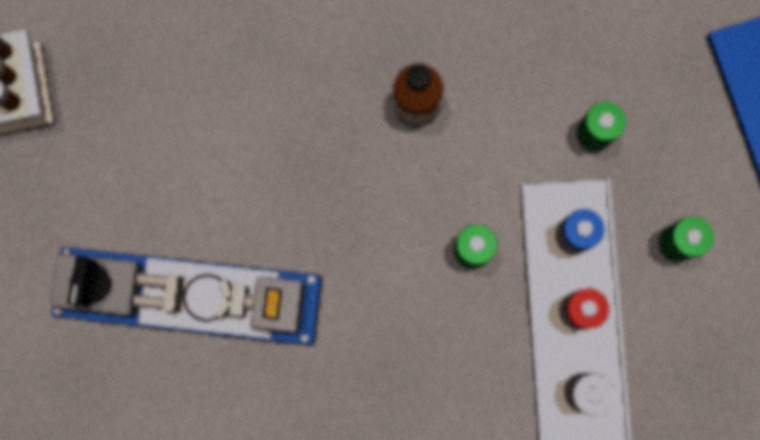

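View pics/b.png

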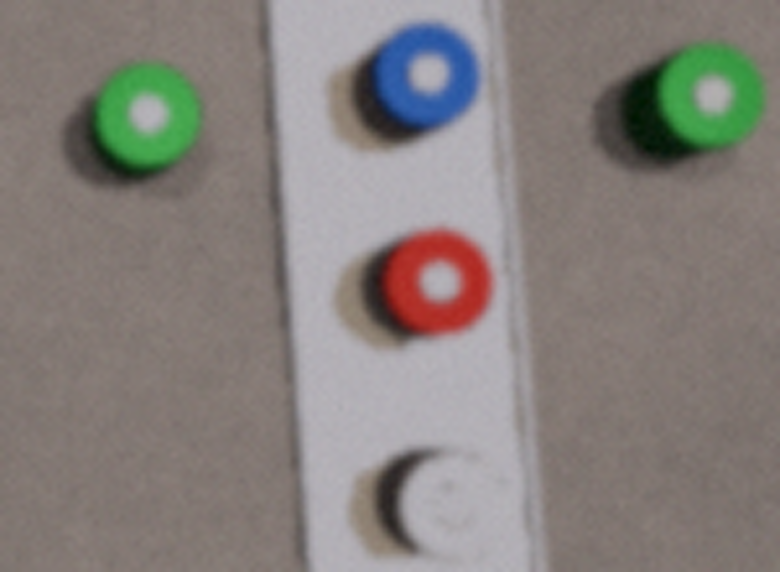

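Seen from the top camera: the blue cell stands on the white tray at pixel (421,235). The green look-alikes are at (369,243), (471,239) and (432,181), off the tray. Only the blue one has a blue cap and stands next to red (424,274) and white (426,318), so it is the target. The clamp's ring is at about (234,268), the tab at (266,272) and the knob at (173,261).

```bash
python3 - <<'E'
from h import *
for n,box in(("top",(225,250,408,436)),("side",(310,360,355,395))):
    i=np.load(n+"_i.npy").astype(int); d=np.load(n+"_d.npy"); c=cam(n)
    r,g,b=i[...,0],i[...,1],i[...,2]
    m=(b>r+50)&(b>g+30); k=np.zeros_like(m); k[box[0]:box[1],box[2]:box[3]]=1; m&=k
    v,u=np.nonzero(m); P=world(n,u,v,d[v,u],c); t=P[P[:,2]>62]
    x=cv2.minEnclosingCircle(np.stack([u,v],1).astype(np.float32)); print(n,len(u),x,ray_at_z(n,x[0][0],x[0][1],66,c),"cap",t.mean(0),(t.min(0)+t.max(0))/2)
    m2=(b>r+40)&(b>g+15); k[:]=0
    if n=="top": k[225:300,150:300]=1
    else: k[140:270,230:305]=1
    v,u=np.nonzero(m2&k); P=world(n,u,v,d[v,u],c); P=P[(P[:,2]>10)&(P[:,2]<26)]
    R=cv2.minAreaRect(P[:,:2].astype(np.float32)); print("bed",len(P),np.median(P[:,2]),R)
    o=(r>g+50)&(g>b+40)&(k>0); v,u=np.nonzero(o); P=world(n,u,v,d[v,u],c); print("tab",len(u),u.mean(),v.mean(),np.median(P,0),P[:,2].max())
    # knob bar top
    vv,uu=np.nonzero(k); P=world(n,uu,vv,d[vv,uu],c); T=P[(P[:,2]>94)&(P[:,2]<106)]
    print("bar",len(T),T.mean(0),cv2.minAreaRect(T[:,:2].astype(np.float32)))
    T=P[(P[:,2]>50)&(P[:,2]<60)]
E
```

```text
top 273 ((421.5, 234.11538696289062), 9.997879028320312) [ 641.29733902 -236.29426006   66.        ] cap [ 641.07209378 -235.2888799    70.00246371] [ 586.15204814 -148.24439335  541.97055297]
bed 603 19.95603926749491 ((574.0238647460938, 201.67788696289062), (297.622314453125, 78.58934020996094), 83.61517333984375)
tab 4 265.25 270.25 [564.25742355  99.46861304  60.71189447] 62.11622800324143
bar 175 [585.00665261 295.92737693  99.36745379] ((585.0363159179688, 296.3929748535156), (14.737083435058594, 51.42838668823242), 78.96417999267578)
side 336 ((370.81182861328125, 329.4139709472656), 12.091702461242676) [ 642.66162567 -240.33504278   66.        ] cap [ 639.87019151 -244.11025658   71.8792787 ] [ 525.61930227 -462.0661206   446.54458027]
bed 527 18.082512951081227 ((574.2492065429688, 199.811767578125), (300.4689025878906, 79.22154998779297), 83.76725006103516)
tab 42 274.1666666666667 218.0952380952381 [564.14932379  97.16815825  59.67882729] 62.10258062461987
bar 98 [584.54769894 292.4902424   97.46785136] ((583.4207153320312, 291.69561767578125), (19.87447166442871, 51.36265182495117), 72.35291290283203)
```

step_arm(plan="-33.6 -30.2 0 0 100;-33.6 -30.2 0 0 100;-33.6 -30.2 0 0 100;-33.6 -30.2 0 0 100;-33.6 -30.2 0 0 100;-33.6 -30.2 0 0 100;-33.6 -30.2 0 0 100;-33.6 -30.2 0 0 100;-33.6 -30.2 0 0 100;-33.6 -30.2 0 0 100", grip_force=40)

```text
time_s: 2.0
eef_pos: [380.3, 137.0, 231.3]
ee_rot: [0.0, 0.117, 0.993, -0.0]
force: [-0.3, 0.6, -0.8]
grip_width: 0.997
```

step_arm(plan="-34.3 -30.9 6 0 100;-34.3 -30.9 6 0 100;-34.3 -30.9 6 0 100;-34.3 -30.9 6 0 100;-34.3 -30.9 6 0 100;-34.3 -30.9 6 0 100;-34.3 -30.9 6 0 100;-34.3 -30.9 6 0 100;-34.3 -30.9 6 0 100;-34.3 -30.9 6 0 100")

```text
time_s: 3.0
eef_pos: [642.7, -240.5, 169.1]
ee_rot: [-0.001, 0.115, 0.993, 0.0]
force: [0.0, 1.1, -0.2]
grip_width: 1.001
```

```bash
cat >> h.py <<'E'
def tool():
    s=readout.sense(); w,x,y,z=s["ee_rot"]
    from scipy.spatial.transform import Rotation as Ro
    R=Ro.from_quat([x,y,z,w]).as_matrix(); return s,R
def go(target):
    s,R=tool(); print("t",s["time_s"],"pos",np.round(s["eef_pos"],1),"x",R[:,0].round(3),"y",R[:,1].round(3),"j",np.round(s["joints"],2),"F",np.round(s["force"],1),"g",round(s["grip_width"],3)); 
    if target is not None: print("tool cm",(R.T@(np.array(target)-s["eef_pos"])/10).round(2))
E
python3 - <<'E'
from h import *
c=cam("wrist"); im,d=cams.capture("wrist"); save("w1.png",im)
go([642,-237.5,27]); print(-c[3].T@c[4],c[0])
r_,g_,b_=[im[...,k].astype(int) for k in range(3)]
for name in("cell_blue",):
  for r in spotter.regions_of("wrist",name)[:4]:
    v,u=np.nonzero(r["pixels"]); P=world("wrist",u,v,d[v,u],c); T=P[(P[:,2]>60)&(P[:,2]<72)]
    x=cv2.minEnclosingCircle(np.stack([u,v],1)[(P[:,2]>60)&(P[:,2]<72)].astype(np.float32)) if len(T) else 0
    print(r["conf"],r["extent"],im[v,u].mean(0),T.mean(0) if len(T) else 0,(T.min(0)+T.max(0))/2 if len(T) else 0)
E
```

```text
t 3.05 pos [ 642.8 -240.7  168.9] x [-0.973  0.229  0.002] y [0.229 0.973 0.   ] j [-0.53  0.73  1.01 -0.    1.4  -1.87] F [ 0.9 -1.1 -1.2] g 1.001
tool cm [ 0.13  0.29 14.19]
[ 569.79560352 -223.62778043  311.74065031] 371.64829954431775
0.85 [314.2, 349.6, 51.1, 72.0] [24.85119048 80.98308271 33.43233083] [ 762.17250222 -266.73106527   60.49154557] [ 761.55622687 -266.22691634   61.12456709]
0.79 [316.4, 224.2, 61.9, 72.5] [42.32013575 65.1979638  96.86877828] [ 641.9612712  -238.77415376   65.84887901] [ 642.96852505 -239.4692887    64.45510116]
0.66 [175.8, 244.0, 74.5, 70.4] [34.82460137 94.94219818 42.4416287 ] [ 634.7647957  -356.19910709   60.53800529] [ 634.92627029 -356.36124131   61.07412163]
0.59 [450.9, 173.1, 72.9, 65.1] [22.98758815 67.98758815 29.31142454] [ 627.3370942  -124.81022803   60.58899567] [ 627.19125397 -124.57678853   61.37775585]
```

View pics/w1.png

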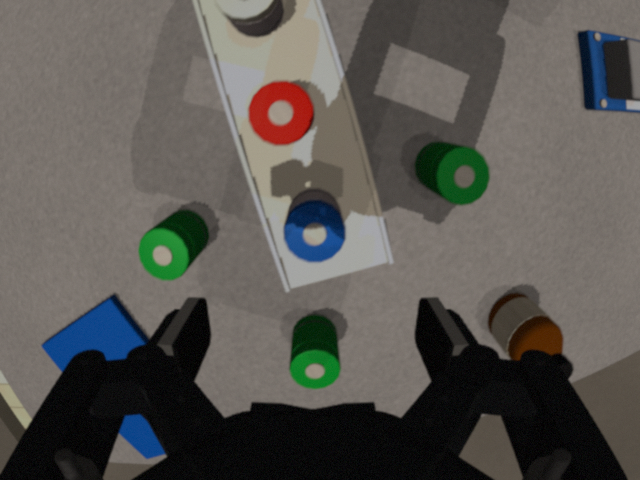

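The wrist view confirms the target: the blue cap is at (315,234) on the tray, with red at (281,112) and green look-alikes only off the tray. The measured position is (642.5, -239).

step_arm(plan="0.1 0.15 5 0 100;0.1 0.15 9 0 100;0.1 0.15 12 0 100;0.1 0.15 13.5 0 100;0.1 0.15 14.1 0 100;0.1 0.15 14.1 0 100;0.1 0.15 14.1 0 100")

```text
time_s: 3.8
eef_pos: [642.0, -236.3, 32.3]
ee_rot: [0.001, 0.114, 0.993, -0.001]
force: [0.4, 0.9, 0.3]
grip_width: 0.998
```

step_arm(plan="0 0 0 0 20;0 0 0 0 20;0 0 0 0 20;0 0 0 0 20;0 0 0 0 20;0 0 0 0 20;0 0 0 0 20;0 0 0 0 20;0 0 0 0 20;0 0 0 0 20")

```text
time_s: 4.8
eef_pos: [641.5, -236.4, 31.1]
ee_rot: [0.001, 0.114, 0.993, -0.0]
force: [0.1, -0.4, 6.0]
grip_width: 0.502
```

step_arm(plan="0 0 -3 0 20;0 0 -6 0 20;0 0 -10 0 20;0 0 -12 0 20;0 0 -12 0 20;0 0 -12 0 20")

```text
time_s: 5.4
eef_pos: [640.7, -235.8, 148.7]
ee_rot: [-0.001, 0.114, 0.993, 0.0]
force: [0.1, -0.1, -2.3]
grip_width: 0.507
```

step_arm(plan="15.2 31.9 0 83 20;15.2 31.9 0 83 20;15.2 31.9 0 83 20;15.2 31.9 0 83 20;15.2 31.9 0 83 20;15.2 31.9 0 83 20;15.2 31.9 0 83 20;15.2 31.9 0 83 20;15.2 31.9 0 83 20;15.2 31.9 0 83 20")

```text
time_s: 6.4
eef_pos: [564.3, 109.8, 148.0]
ee_rot: [-0.001, 0.745, 0.667, -0.001]
force: [0.6, -0.3, -2.1]
grip_width: 0.503
```

```bash
python3 - <<'E'
from h import *
c=cam("wrist"); im,d=cams.capture("wrist"); np.savez("w2.npz",im=im,d=d,R=c[3],t=c[4]); save("w2.png",im)
go([572.5,178,45])
for name in("nest","jaw","tab","knob_grip","cell_blue","clamp"):
  for r in spotter.regions_of("wrist",name)[:2]:
    v,u=np.nonzero(r["pixels"]&(d>0)); P=world("wrist",u,v,d[v,u],c)
    print(name,round(r["conf"],2),r["extent"],np.median(P,0).round(1),"zmax",P[:,2].max().round())
E
```

```text
t 6.45 pos [564.4 109.5 148. ] x [ 0.117  0.993 -0.   ] y [ 0.993 -0.117 -0.004] j [-0.01  0.5   1.45  0.    1.19  0.1 ] F [-1.   0.3 -1.6] g 0.504
tool cm [ 6.91  0.04 10.3 ]
nest 0.97 [312.7, 145.1, 113.8, 290.1] [573.6 182.3  21.3] zmax 138.0
jaw 0.82 [310.9, 60.9, 65.5, 76.7] [575.3 220.3  43.9] zmax 58.0
tab 0.67 [314.8, 143.2, 107.6, 284.2] [573.6 182.9  21.3] zmax 128.0
cell_blue 0.85 [313.3, 321.2, 121.0, 155.4] [566.1 118.2 182.4] zmax 185.0
clamp 0.77 [316.0, 144.8, 111.7, 287.4] [573.7 183.   21.3] zmax 137.0
```

View pics/w2.png

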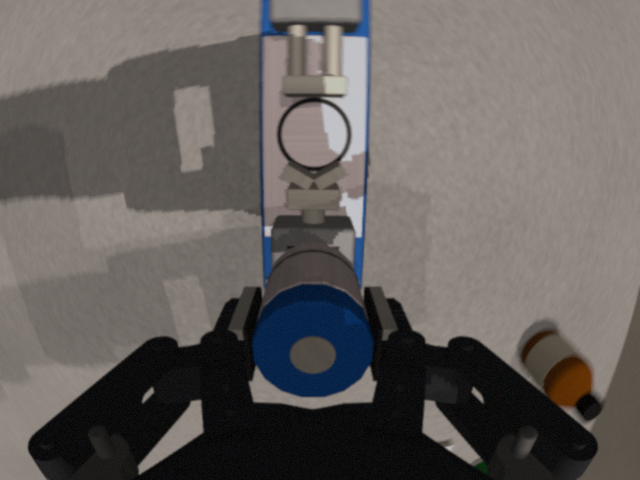

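The wrist view shows the held blue cell at about (313,345), the ring at (314,134), the jaw face at row ~96 and the V block at row ~165.

```bash
python3 - <<'E'
from h import *
z=np.load("w2.npz"); im=z["im"].astype(int); d=z["d"]; f,cx,cy,_,_=cam("wrist"); c=(f,cx,cy,z["R"],z["t"])
g=im.mean(2); # ring: dark pixels in annulus box
m=np.zeros(g.shape,bool); m[92:178,270:360]=1; m&=(g<70)
v,u=np.nonzero(m); p=np.stack([u,v],1); r=np.hypot(u-314.5,v-133.5); k=(r>29)&(r<42)
e=cv2.fitEllipse(p[k].astype(np.float32)); print(k.sum(),e)
N=ray_at_z("wrist",*e[0],20,c); print("ring",N, "depth z",world("wrist",314,130,d[130,314],c))
# ring radius in world
W=ray_at_z("wrist",u[k],v[k],np.float64(20),c); A=np.c_[2*W[:,:2],np.ones(len(W))]; s=np.linalg.lstsq(A,(W[:,:2]**2).sum(1),rcond=None)[0]; print("circle fit",s[:2],np.sqrt(s[2]+s[0]**2+s[1]**2))
dr=np.array([.110,.994,0])
vv,uu=np.mgrid[0:300:1,150:480:1]; P=world("wrist",uu,vv,d[0:300,150:480],c).reshape(-1,3)
for nm,a in(("ref",N),):
    Q=P-N; y=Q@dr; x=Q@np.array([.994,-.110,0])
    J=(P[:,2]>52)&(P[:,2]<60)&(y>15)&(y<45); V=(P[:,2]>50)&(P[:,2]<60)&(y<-5)&(y>-50)
    print("jaw y",np.percentile(y[J],[2,50,98]),"x",np.percentile(x[J],[2,50,98])," V y",np.percentile(y[V],[2,98]),"x",np.percentile(x[V],[2,50,98]))
b=(im[...,2]>im[...,0]+40); v,u=np.nonzero(b[60:210]); v+=60; W=ray_at_z("wrist",u,v,np.float64(20),c)-N; y=W@dr;x=W@np.array([.994,-.110,0])
for lo in(-40,-20,0,20,40):
    q=(abs(y-lo)<5)&(abs(x)<60); print(lo,x[q&(x<0)].min().round(1),x[q&(x>0)].max().round(1))
b=(im[...,2]>im[...,0]+40)&(im[...,2]>60); v,u=np.nonzero(b); P=world("wrist",u,v,d[v,u],c); T=P[(P[:,2]>170)]; print("cap",len(T),np.median(T,0),(T.min(0)+T.max(0))/2,np.ptp(T,0))
E
```

```text
917 ((313.6197204589844, 134.04942321777344), (68.57561492919922, 74.55066680908203), 0.5812881588935852)
ring [573.00214929 175.83338141  20.        ] depth z [573.60351184 178.75002443  20.67173796]
circle fit [573.45953978 175.68631783] 26.32387954141801
jaw y [26.66837291 32.66165427 38.77456479] x [-19.53457714  -0.90764269  18.26726077]  V y [-47.26960132 -20.3484116 ] x [-18.15047087  -0.40726859  16.80120932]
-40 -39.3 38.3
-20 -38.7 38.4
0 -38.2 38.7Traceback (most recent call last):
  File "<stdin>", line 18, in <module>
    return umr_minimum(a, axis, None, out, keepdims, initial, where)
ValueError: zero-size array to reduction operation minimum which has no identity
```

```bash
python3 - <<'E'
from h import *
z=np.load("w2.npz"); im=z["im"].astype(int); d=z["d"]; f,cx,cy,_,_=cam("wrist"); c=(f,cx,cy,z["R"],z["t"])
b=(im[...,2]>im[...,0]+30)&(im[...,2]>50); b[:280]=0; v,u=np.nonzero(b); P=world("wrist",u,v,d[v,u],c)
print(np.percentile(P[:,2],[5,50,95,99]))
zt=np.percentile(P[:,2],90); T=P[abs(P[:,2]-zt)<3]
Q=T-np.array([564.4,109.5,0]); x=Q@np.array([.117,.993,0]); y=Q@np.array([.993,-.117,0]); print(len(T),zt,"toolx",x.min(),x.max(),"tooly",y.min(),y.max())
w=im.min(2)>70
w[:330]=0; w[375:]=0; w[:,:285]=0; w[:,340:]=0; v,u=np.nonzero(w); P=world("wrist",u,v,d[v,u],c); Q=P-np.array([564.4,109.5,0]); print("dot",len(u),u.mean(),v.mean(),(Q@np.array([.117,.993,0])).mean(),(Q@np.array([.993,-.117,0])).mean(),P[:,2].mean())
go([573.2,175.8,46])
E
```

```text
[177.95009038 182.69344847 183.6624307  184.16376036]
7916 183.45750593615472 toolx -22.24907947163846 20.406674760109922 tooly -20.319521291848325 22.182390895116676
dot 7 325.0 350.14285714285717 0.2897154707404856 5.350255685456501 183.28861320560705
t 6.75 pos [565.3 109.  149.7] x [ 0.105  0.994 -0.   ] y [ 0.994 -0.105 -0.001] j [-0.01  0.5   1.45 -0.    1.2   0.09] F [ 0.9  0.1 -1.3] g 0.5
tool cm [ 6.73  0.09 10.37]
```

step_arm(plan="4 0 0 0 20;6.8 0 0 0 20;6.8 0 2 0 20;6.8 0 5.5 0 20;6.8 0 5.5 0 20;6.8 0 5.5 0 20;6.8 0 5.5 0 20")

```text
time_s: 7.45
eef_pos: [573.7, 176.6, 97.1]
ee_rot: [0.001, 0.744, 0.668, 0.001]
force: [0.5, -0.4, -2.3]
grip_width: 0.504
```

```bash
python3 - <<'E'
from h import *
c=cam("wrist"); im,d=cams.capture("wrist")
go([573.2,175.8,45])
P0=readout.sense()["eef_pos"]
b=(im[...,2].astype(int)>im[...,0]+30)&(im[...,2]>50); b[:280]=0; v,u=np.nonzero(b); P=world("wrist",u,v,d[v,u],c)
zt=np.percentile(P[:,2],90); T=P[abs(P[:,2]-zt)<3]; Q=T-np.array([573.2,175.8,0]); y=Q@np.array([.11,.994,0]); x=Q@np.array([.994,-.11,0]); print("cap vs nest: top",zt,"y",y.min(),y.max(),"x",x.min(),x.max())
E
```

```text
t 7.5 pos [573.6 176.7  97.2] x [0.106 0.994 0.001] y [ 0.994 -0.106  0.003] j [0.1  0.6  1.43 0.   1.11 0.21] F [ 1.1  0.5 -1.3] g 0.506
tool cm [-0.09 -0.05  5.22]
cap vs nest: top 132.5864556937293 y -23.11915670129425 20.991336370298516 x -20.041523031250314 22.62837042753871
```

step_arm(plan="0.1 -0.1 1.5 0 20;0.1 -0.1 3 0 20;0.1 -0.1 4.2 0 20;0.1 -0.1 4.8 0 20;0.1 -0.1 5.1 0 20;0.1 -0.1 5.2 0 20;0.1 -0.1 5.2 0 20;0.1 -0.1 5.2 0 20")

```text
time_s: 8.3
eef_pos: [571.9, 177.8, 45.1]
ee_rot: [0.0, 0.744, 0.669, 0.0]
force: [-6.9, -0.8, 8.6]
grip_width: 0.505
```

```bash
python3 - <<'E'
from h import *
c=cam("wrist"); im,d=cams.capture("wrist")
go([573.2,175.8,45])
b=(im[...,2].astype(int)>im[...,0]+30)&(im[...,2]>50); b[:280]=0; v,u=np.nonzero(b); P=world("wrist",u,v,d[v,u],c)
zt=np.percentile(P[:,2],90); T=P[abs(P[:,2]-zt)<3]; Q=T-np.array([573.2,175.8,0]); y=Q@np.array([.11,.994,0]); x=Q@np.array([.994,-.11,0]); print("cap vs nest: top",zt,"y",y.min(),y.max(),"x",x.min(),x.max())
E
```

```text
t 8.35 pos [571.9 177.8  45.1] x [ 0.106  0.994 -0.   ] y [ 0.994 -0.106  0.   ] j [ 0.11  0.67  1.47 -0.    1.01  0.21] F [-6.1 -1.4  8.1] g 0.502
tool cm [-0.18  0.15  0.01]
cap vs nest: top 80.52662333086194 y -21.64804722572975 21.838094445319257 x -21.918602182964992 20.86346284963766
```

Cell is seated (top at 80.5, centred in the ring). Release and retreat.

step_arm(plan="0 0 0 0 60;0 0 0 0 75;0 0 0 0 85;0 0 0 0 85;0 0 0 0 85;0 0 0 0 85;0 0 0 0 85;0 0 -1 0 85;0 0 -3 0 85;0 0 -6 0 85")

```text
time_s: 9.35
eef_pos: [571.2, 177.7, 103.5]
ee_rot: [-0.001, 0.744, 0.668, -0.001]
force: [0.6, 0.7, 0.3]
grip_width: 0.846
```

step_arm(plan="0 0 -4 0 85;0 0 -6 0 85;0 0 -6 0 85;-8 0 -6 0 85;-8 0 -6 0 85;-8 0 -6 0 85;-8 0 -6 0 85")

```text
time_s: 10.05
eef_pos: [563.1, 98.1, 162.9]
ee_rot: [-0.0, 0.744, 0.668, -0.0]
force: [-0.1, 0.0, 0.0]
grip_width: 0.849
```

```bash
python3 - <<'E'
from h import *
c=cam("wrist"); im,d=cams.capture("wrist"); save("w3.png",im)
go([586.4,295,68])
b=(im[...,2].astype(int)>im[...,0]+30)&(im[...,2]>50); v,u=np.nonzero(b); P=world("wrist",u,v,d[v,u],c)
T=P[abs(P[:,2]-80)<5]; Q=T-np.array([573.2,175.8,0]); y=Q@np.array([.11,.994,0]); x=Q@np.array([.994,-.11,0]); print(len(T),"cap vs nest: z",np.median(T[:,2]),"y",y.min(),y.max(),"x",x.min(),x.max())
vv,uu=np.mgrid[0:250,150:480]; P=world("wrist",uu,vv,d[0:250,150:480],c).reshape(-1,3); T=P[(P[:,2]>95)&(P[:,2]<106)]
print("bar",len(T),T.mean(0),cv2.minAreaRect(T[:,:2].astype(np.float32)) if len(T)>3 else 0)
E
```

```text
t 10.1 pos [563.2  98.7 162.9] x [0.106 0.994 0.   ] y [ 0.994 -0.106 -0.001] j [-0.03  0.47  1.45  0.    1.22  0.08] F [0.  1.1 0.1] g 0.852
tool cm [19.76  0.23  9.5 ]
3335 cap vs nest: z 79.88283620280693 y -21.22014688403693 21.17547076696452 x -21.59187625436225 20.735380964087987
bar 0 [nan nan nan] 0<stdin>:7: RuntimeWarning: Mean of empty slice.
  ret = um.true_divide(
```

View pics/w3.png

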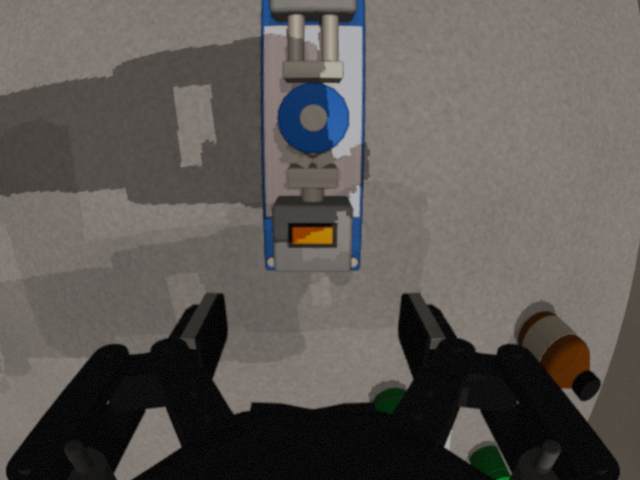

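Step 1 holds: the cell is centred at (313,118) and the tab is flush at (313,236). Next, the knob.

step_arm(plan="19.8 0.2 0 -83 85;19.8 0.2 0 -83 85;19.8 0.2 0 -83 85;19.8 0.2 0 -83 85;19.8 0.2 0 -83 85;19.8 0.2 0 -83 85;19.8 0.2 0 -83 85;19.8 0.2 0 -83 85;19.8 0.2 0 -83 60;19.8 0.2 0 -83 60")

```text
time_s: 11.1
eef_pos: [585.7, 296.3, 162.8]
ee_rot: [-0.0, 0.111, 0.994, -0.0]
force: [-0.9, -0.7, 0.4]
grip_width: 0.597
```

```bash
python3 - <<'E'
from h import *
c=cam("wrist"); im,d=cams.capture("wrist"); save("w4.png",im)
vv,uu=np.mgrid[0:480,0:640]; P=world("wrist",uu,vv,d,c).reshape(-1,3); T=P[(P[:,2]>95)&(P[:,2]<105)&(np.hypot(P[:,0]-586,P[:,1]-295)<40)]
print("bar",len(T),T.mean(0)); r=cv2.minAreaRect(T[:,:2].astype(np.float32)); print(r)
C=np.cov(T[:,:2].T); w,V=np.linalg.eigh(C); a=np.degrees(np.arctan2(V[1,1],V[0,1])); print("long axis deg",(a+90)%180-90, "clamp x -6.3")
go([*(np.array(r[0])),68])
E
```

```text
bar 1895 [583.44588599 295.55346269  99.48160553]
((585.0054931640625, 295.1668395996094), (14.082147598266602, 51.20974349975586), 80.5436782836914)
long axis deg -9.144266113939238 clamp x -6.3
t 11.15 pos [585.8 296.3 162.8] x [-0.976  0.216  0.001] y [ 0.216  0.976 -0.   ] j [ 0.29  0.66  1.15  0.    1.34 -1.06] F [-0.3  0.9 -0.6] g 0.597
tool cm [ 0.04 -0.12  9.48]
```

View pics/w4.png

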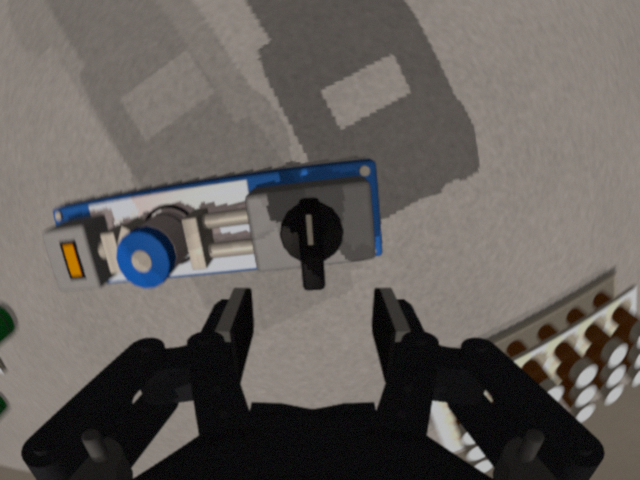

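The wrist view shows the knob bar nearly vertical at (312,243), the cell at (146,258) and the tab down at (72,260). The bar axis is at (585,295), top z 99.5, knob angle about 0.05 rad.

step_arm(plan="0 -0.1 3 -3 60;0 -0.1 6 -3 60;0 -0.1 8.3 -3 60;0 -0.1 9.2 -3 60;0 -0.1 9.3 -3 60;0 -0.1 9.3 -3 60;0 -0.1 9.3 -3 60", grip_force=70)

```text
time_s: 11.85
eef_pos: [586.8, 294.3, 71.7]
ee_rot: [0.001, 0.088, 0.996, 0.0]
force: [0.0, 1.0, 0.2]
grip_width: 0.602
```

step_arm(plan="0 0 0 0 5;0 0 0 0 5;0 0 0 0 5;0 0 0 0 5;0 0 0 0 5;0 0 0 0 5;0 0 0 0 5;0 0 0 0 5")

```text
time_s: 12.65
eef_pos: [586.7, 295.1, 71.2]
ee_rot: [0.001, 0.088, 0.996, 0.001]
force: [1.8, 5.3, 1.5]
grip_width: 0.149
```

```bash
cat >> h.py <<'E'
def tab(n="side",name=None):
    im,d=cams.capture(n); c=cam(n); 
    vv,uu=np.mgrid[150:280,200:330]; P=world(n,uu,vv,d[150:280,200:330],c).reshape(-1,3)
    ctr=np.array([573.2,175.8])-83*np.array([.11,.994]); Q=P[:,:2]-ctr; y=Q@[.11,.994]; x=Q@[.994,-.11]
    k=(abs(x)<10)&(abs(y)<5); print("tab z",np.percentile(P[k,2],[10,50,90]).round(1),k.sum())
    if name: save(name,cv2.resize(im[140:290,190:340],(600,600)))
E
python3 - <<'E'
from h import *
go(None); tab()
E
```

```text
t 12.65 pos [586.7 295.1  71.2] x [-0.985  0.175 -0.002] y [0.175 0.985 0.003] j [ 0.29  0.75  1.24  0.    1.15 -1.11] F [1.8 5.3 1.5] g 0.149
tab z [56.7 58.8 61.4] 34
```

step_arm(plan="0 0 0 8 5;0 0 0 16 5;0 0 0 24 5;0 0 0 32 5;0 0 0 40 5;0 0 0 48 5;0 0 0 56 5;0 0 0 64 5;0 0 0 72 5;0 0 0 80 5")

```text
time_s: 13.7
eef_pos: [584.8, 293.7, 71.1]
ee_rot: [-0.001, 0.71, 0.705, -0.002]
force: [-11.0, -2.9, 9.5]
grip_width: 0.153
```

```bash
python3 - <<'E'
from h import *
go(None); tab(); s=readout.sense(); print(s["wrist_torque"])
E
```

```text
t 13.7 pos [584.8 293.7  71.1] x [ 0.007  1.    -0.001] y [ 1.    -0.007 -0.004] j [ 0.29  0.75  1.24 -0.    1.16  0.29] F [-11.   -2.9   9.5] g 0.153
tab z [57.5 59.7 61. ] 33
[-0.5835655   1.80483277 -0.11449195]
```

step_arm(plan="0 -0.1 0 7 5;0 -0.1 0 14 5;0 -0.1 0 21 5;0 -0.1 0 28 5;0 -0.1 0 28 5")

```text
time_s: 14.25
eef_pos: [583.8, 294.0, 71.1]
ee_rot: [-0.001, 0.858, 0.513, -0.002]
force: [-9.6, -2.2, 9.6]
grip_width: 0.152
```

```bash
cat > q.py <<'E'
from h import *
s,R=tool(); print("t",s["time_s"],"knob",round(np.radians(80.7-np.degrees(np.arctan2(R[1,1],R[0,1])))+.05,3),"F",np.round(s["force"],1),"M",np.round(s["wrist_torque"],2),"j6",round(s["joints"][5],2)); tab()
E
python3 q.py
```

```text
t 14.25 knob 1.952 F [-9.6 -2.2  9.6] M [-0.25  1.8  -0.11] j6 0.78
tab z [57.4 59.7 61.1] 35
```

step_arm(plan="0 0 0 4 5;0 0 0 8 5;0 0 0 10 5;0 0 0 10 5")

```text
time_s: 14.7
eef_pos: [583.6, 294.2, 71.1]
ee_rot: [-0.001, 0.899, 0.437, -0.002]
force: [-11.6, -1.8, 9.8]
grip_width: 0.152
```

```bash
python3 q.py
```

```text
t 14.7 knob 2.124 F [-11.6  -1.8   9.8] M [-0.06  1.87 -0.02] j6 0.95
tab z [57.5 59.9 61.2] 37
```

step_arm(plan="0 0 0 4 5;0 0 0 8 5;0 0 0 10 5;0 0 0 10 5")

```text
time_s: 15.15
eef_pos: [583.3, 294.5, 71.1]
ee_rot: [-0.001, 0.934, 0.357, -0.002]
force: [-12.4, -0.4, 9.8]
grip_width: 0.153
```

```bash
python3 q.py
```

```text
t 15.15 knob 2.299 F [-12.4  -0.4   9.8] M [ 0.15  2.03 -0.04] j6 1.13
tab z [57.  59.4 61.4] 36
```

step_arm(plan="0 0 0 4 5;0 0 0 8 5;0 0 0 10 5;0 0 0 10 5")

```text
time_s: 15.6
eef_pos: [583.1, 294.7, 71.1]
ee_rot: [-0.001, 0.962, 0.275, -0.002]
force: [-13.4, 0.0, 11.1]
grip_width: 0.148
```

```bash
python3 q.py
```

```text
t 15.6 knob 2.473 F [-13.4   0.   11.1] M [ 0.25  2.18 -0.03] j6 1.3
tab z [59.4 69.7 76.3] 80
```

The side camera's tab depth jumped to z≈76, so the tab has popped up. Stop, open and retreat straight up.

step_arm(plan="0 0 0 0 20;0 0 0 0 40;0 0 0 0 60;0 0 0 0 60;0 0 0 0 60;0 0 -2 0 60;0 0 -5 0 60;0 0 -9 0 60;0 0 -10 0 60;0 0 -10 0 60")

```text
time_s: 16.65
eef_pos: [585.8, 294.1, 172.0]
ee_rot: [0.0, 0.962, 0.275, 0.002]
force: [-0.6, 0.9, 1.2]
grip_width: 0.601
```

```bash
sed -i 's/tab()$/tab(name="s5.png")/' q.py; python3 q.py; python3 - <<'E'
from h import *
go(None)
im,d=cams.capture("side"); c=cam("side")
vv,uu=np.mgrid[120:280,200:340]; P=world("side",uu,vv,d[120:280,200:340],c).reshape(-1,3); I=im[120:280,200:340].reshape(-1,3).astype(int)
b=(I[:,2]>I[:,0]+30)&(abs(P[:,2]-78)<6); Q=P[b][:,:2]-[573.2,175.8]; y=Q@[.11,.994]; x=Q@[.994,-.11]; print("cap z",np.median(P[b][:,2]),"y",y.min(),y.max(),"x",x.min(),x.max())
E
```

```text
t 16.65 knob 2.473 F [-0.6  0.9  1.2] M [-0.01  0.04  0.01] j6 1.3
tab z [58.4 69.  76.2] 86
t 16.7 pos [585.1 293.9 170. ] x [0.849 0.528 0.   ] y [ 0.528 -0.849  0.   ] j [ 0.29  0.65  1.14 -0.    1.35  1.3 ] F [ 0.1  1.  -0.9] g 0.603
cap z 77.99857637363341 y -30.029326622886096 16.49820356855936 x -22.495886292333346 19.456050666899237
```

View pics/s5.png

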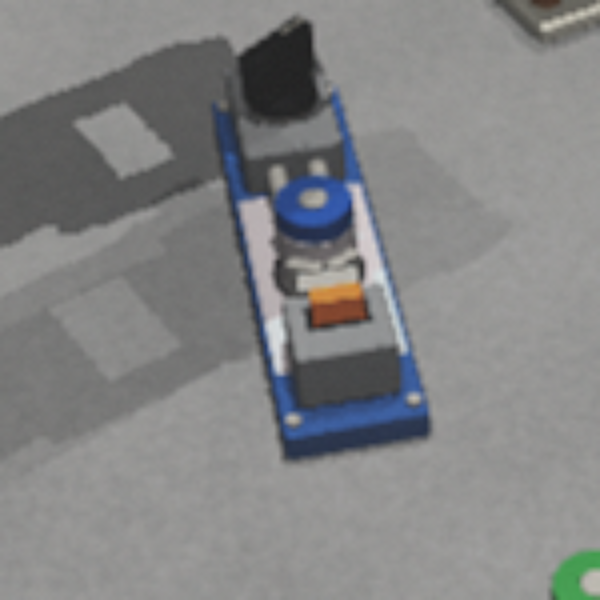

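The side crop shows the tab raised at (338,305), the cell upright between jaw and V block at (315,210), and nothing touching the clamp. Handing in.

```bash
python3 -c "
from h import *
print(workorder.finish_job())"
```

```text
the job is handed in; nothing more can be done
None
```

The blue-capped cell is clamped upright in the bench clamp with the force tab up, and the job was handed in at about 17 s. No verdict is reported.

- **Placing:** I stood the cell in the ring and let go. The wrist camera then showed it centred to within about 0.5 mm, its top at 80 mm and the tab still flush.
- **Tightening:** I turned the knob clockwise in one grip from about 0.05 rad, checking the tab with the side camera before each 10° step from about 1.95 rad on. The tab popped up between 2.30 and 2.47 rad, so the overshoot is at most about 0.17 rad of the 0.7 rad allowed. I then opened the fingers and moved the hand about 100 mm straight up.
- **Last checks:** The tab top read about 76 mm, which means up. The cell was upright between jaw and V block, about 1.5 mm off the clamping line, and the wrist force was close to zero.
- **Not checked:** The jaw force itself cannot be measured, so I infer it from the knob angle. I took no final position reading of the other cells and the bottle. The hand stayed clear of them and no unexpected forces appeared.
- **Measurement disagreements:** The side camera's tab readings spread from 58 to 76 mm because part of the view takes in the housing and the tab's front face. The early ring positions from the top view differed by about 5 mm, so I used the wrist camera's fit.

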